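Seat the punching template on the sandal jig

TASK

Pick up the loose metal punching template by its wooden handle and first rest it on the tops of the sandal jig's two studs, set back about 25 mm from the jig's middle towards its -x side (the robot's side). From there slide it gently forward along the jig, feeling for the moment its two holes drop over the studs, until it lies fully home, flat on the deck. Then swing the jig's keeper bar a quarter turn so that it points straight in over the template's end, and let go. Never bear down hard on the jig with the template (stay well under the weight of 4 kg), and leave the glue bottle, mallet and rivet tin where they are.

Things in the scene. Friction and masses are not known exactly. Their poses are not given: they have to be found in the camera images.
- template: Loose aluminium plate, 120 (x) x 170 (y) x 6 (z) mm, 0.32 to 0.52 kg with its handle, lying flat on the bench at first. Origin at the centre of its underside, z up. Two rectangular through holes, 13.4 mm along x by 16.4 mm along y, centred at x = 0, y = +52 and -52 mm. A half turn about z leaves it the same.
- template_handle (a point): Top centre of the template's wooden bar handle, 42 mm above the template's underside; axes as the template's. The handle is 24 (x) x 64 (y) x 36 (z) mm and stands on the middle of the plate: grasp it from above, fingers closing along x.
- jig: Fixed plywood block, 30 mm tall, 250 mm along x (-125 to +125), 250 mm along y (-115 to +135). Origin on the bench under the middle of the deck, z up. A black sole is let in flush along x. Two steel studs stand at y = +52 and -52 mm, both at the same x, which is adjustable and not measured: anywhere from -18 to +18 mm.
- jig_deck (a point): Point on the deck's face above the jig's origin, 30 mm above the bench; axes as the jig's. The template's underside is at this height when home, its y along the jig's y. The studs, 10 mm in diameter with bevelled tops, stand 9 mm above the deck and are clamped too stiffly to be pushed along; a template not over them rides on their tops.
- keeper_pivot (a point): Pivot of the keeper bar, at jig x = 0, y = +108 mm, 39.5 mm above the bench, level with the underside of the bar (3.5 mm above the top of a seated template). Axes as the jig's.
- keeper (a joint): Angle of the keeper, a steel bar 15 mm wide, 7 mm thick, on a vertical pivot; it stays where it is left (friction 0.05 N m). 0: points to the jig's -x, clear of the template; grows anticlockwise from above; 1.57: points to the jig's -y, over the template's end; stops at -0.7 and 1.7. Starts between -0.5 and 0.1. A template not home blocks it.
- keeper_pin (a point): Top centre of the keeper's upright black grip pin, 14 mm in diameter and 34 mm tall, standing on the bar 36 mm from the pivot; its top is 80.5 mm above the bench. It can be pinched from above or pushed.
- glue: Bystander: yellow glue bottle, 60 mm in diameter, 130 mm tall; origin at the centre of its foot.
- mallet: Bystander: hammer about 260 mm long lying on the bench; its x axis runs along the handle towards the head.
- rivets: Bystander: plain steel tin, 72 mm in diameter, 60 mm tall; origin at the centre of its foot.
Not all that is in view belongs to the job. Of the things like the template, leave any that is red; of the rest the larger one is meant.

How it is judged (in metres and radians):
On the way, in this order (a step that is already met when the one before it is completed fails the run):
1. the template rests on the stud tops, set back towards the robot's side of the jig (contact force between template and jig above 0.5 N and z of template in the frame of jig_deck between 0.006 and 0.013 m and x of template in the frame of jig_deck below -0.012 m), for 0.1 s.
2. the template is fully home on the jig, flat on the deck with the studs through its holes, while the keeper is still open (z of template in the frame of jig_deck between -0.003 and 0.0025 m and horizontal distance between template and jig_deck below 0.03 m and angle between template's own z axis and vertical below 0.03 rad and value of joint keeper below 0.8 rad), for 0.2 s.
At the end, for the whole second after the job is handed in: The template lies flat on the jig's deck (underside within 2.5 mm of it, tilted less than 0.03 rad, centre within 30 mm of the deck's middle, lined up with the jig within 0.12 rad), studs through its holes; the keeper is turned past 1.25 rad, over the template's end; both at rest (z of template in the frame of jig_deck between -0.003 and 0.0025 m and horizontal distance between template and jig_deck below 0.03 m and angle between template's own z axis and vertical below 0.03 rad and angle between the y axis of template and the y axis of jig, either way round below 0.12 rad and value of joint keeper above 1.25 rad and linear speed of template below 0.02 m/s and velocity of joint keeper below 0.1 rad/s); the robot touches nothing.
It fails at once if the template is pressed on or knocked against the jig with more than 40 N (contact force between template and jig above 40 N).
It fails at once if the glue bottle is moved by more than 30 mm or tipped (distance of glue from where it was at the start of the episode above 0.03 m or angle between glue's own z axis and vertical above 0.5 rad).
It fails at once if the mallet is moved by more than 30 mm (distance of mallet from where it was at the start of the episode above 0.03 m).
It fails at once if the rivet tin is moved by more than 30 mm or tipped (distance of rivets from where it was at the start of the episode above 0.03 m or angle between rivets's own z axis and vertical above 0.5 rad).
It also fails if it takes over 67 s, if anything falls off the work surface, if the arm or the gripper's body presses on something with over 40 N, if the wrist force passes 120 N, or if a joint passes its speed limit or range.

ROBOT

A 6-joint arm with a two-finger parallel gripper is mounted at the origin on the work surface. World frame = base frame: x ahead of the robot, y to its left, z up, the work surface at z = 0. Lengths are in m, angles in degrees, forces in N, time in s.
With the tool pointing down it reaches from about 0.4 to 0.825 m from the base axis. Payload 7 kg.
Tool frame: the origin (TCP) lies between the finger pads; the fingertips stand 25 mm ahead of it and the grasp point (between the pads) lies 6 mm ahead of it; z points along the fingers, y is the line along which they close (so a half turn about z gives the same grasp; the last joint's range is limited). The gripper opens to 88 mm and grips with 3 to 60 N. Pads are 19 mm wide; open, the fingers measure 130 mm over their backs; the gripper's body (78 mm by 193 mm) begins 47 mm behind the grasp point.
Start: joints at [84.861, 20.546, 0.682, 0, -70.136, -16.507], TCP at [0.249, 0.627, 0.252] pointing down, gripper open.
Joint ranges: [-176.03, 176.03], [-82.01, 121.73], [-58.28, 71.71], [-173.87, 95.51], [-174.79, -0.11], [-173.66, 173.66]. Speed limits (degrees/s): [136.94, 136.94, 172.46, 180, 180, 180].

INTERFACE

Orientations are given as [roll, pitch, yaw] about the fixed x, y, z axes, in that order (R = Rz(yaw) Ry(pitch) Rx(roll)).
In Python, from plant import status, optics, job gives the robot as it stands. The module is installed in compiled form; this text tells all that it offers.
- The arm moves only by the shell command python3 -m pendant 'ROWS'. ROWS is a JSON list of rows, 1 to 8 of them, each of 5 numbers: dx, dy, dz in m, then a turn about the tool's z in degrees, then the finger opening in m; each row is the pose to reach, as a shift and turn from the pose commanded when the command began, along the tool's axes at that moment; what a row does not reach only later rows make up. A row lasts 1/8 s, in which the tool goes at most 0.0625 m and 10.7 degrees, less where a joint would pass 70% of its speed; a pose out of reach is approached as far as the arm can. The fingers move at their own pace and stop on an object; the grip force is fixed at half the most. Time passes only in rows, so rows that do not move let the fingers close. It prints the time, the measured TCP pose, the force, the opening and the grip force at its end.
- status.get_obs(): the state, without advancing time (a new reading comes with each control period).
- optics.snapshot(name): name is "scene" or "top"; returns a dict with "frame" (384x512x3 uint8, red, green, blue), "z_map" (384x512 float32, m along the optical axis (not along the pixel's ray), 0 where there is no reading), "fovy" (degrees; the focal length in pixels is half the picture's height over the tangent of half this angle, whatever the lens; pixels are square), "cx", "cy" (the principal point, pixels), "R" (3x3) and "t" (3): a world point X has camera coordinates R X + t. Camera axes: x right, y down, z forward; pixel columns grow to the right and rows downward; lengths in m; the calibration is good to about 2 mm. A picture is of the moment at which its call begins.
- job.close_job(): hands the job in; it is judged then, once.
The state is a dict: "clock": time; "joint_pos": joint angles; "qvel": joint speeds; "tau": joint torques, N m; "tool_pos": TCP position; "orientation": TCP orientation; "force": force on the tool from outside, world axes, zero at the start; "moment": the same for the moment, N m; "opening": finger opening in m; "gripper_force": force on a finger pad.
Only numpy, scipy, OpenCV 4.12 (cv2) and the standard library are available. Lean on these libraries where they do the work, as an engineer would, in place of code of your own. Each camera call takes 0.05 s, during which the arm holds its last target. There are 200 camera calls.

## Working session

There is one attempt and no reset: what is moved stays moved. The work goes in short steps, Python scripts to look and compute and a shell command to move; the robot and the scene stay as the last step left them, time stands still between calls to the robot, and variables do not carry over. Pictures are saved under pics/ and viewed, at most 10 in all, crops included, and the job is handed in when it is done.

```bash
mkdir -p pics; cat > h.py <<'E'
import numpy as np,cv2
from plant import status,optics,job
def snap(n,f):
    s=optics.snapshot(n); np.savez(''+f+'.npz',**s)
    cv2.imwrite('pics/'+f+'.png',s['frame'][:,:,::-1]); return s
def load(f): return np.load(''+f+'.npz')
def px(s,u,v,z=None):
    f=192/np.tan(np.radians(float(s['fovy']))/2)
    d=np.array([(u-s['cx'])/f,(v-s['cy'])/f,1.]); R=s['R'];t=s['t']
    if z is None: k=s['z_map'][int(round(v)),int(round(u))]
    else: k=(z+(R.T@t)[2])/(R.T@d)[2]
    return R.T@(d*k-t)
def proj(s,X):
    f=192/np.tan(np.radians(float(s['fovy']))/2)
    c=s['R']@np.array(X)+s['t']; return s['cx']+f*c[0]/c[2],s['cy']+f*c[1]/c[2]
E
python3 - <<'E'
from h import *
a=snap('top','top0');b=snap('scene','sc0')
o=status.get_obs();print(o['tool_pos'],o['orientation'],o['force'],o['opening'])
im=cv2.imread('pics/top0.png');cv2.imwrite('pics/top0b.png',cv2.resize(im,(768,576)))
E
```

```text
[0.24885668 0.62702208 0.25070925] [ 1.79914961e+02 -7.71445569e-03 -2.16506883e+01] [0.02126437 0.15145078 0.08757611] 0.08776157738862629
```

View pics/top0b.png

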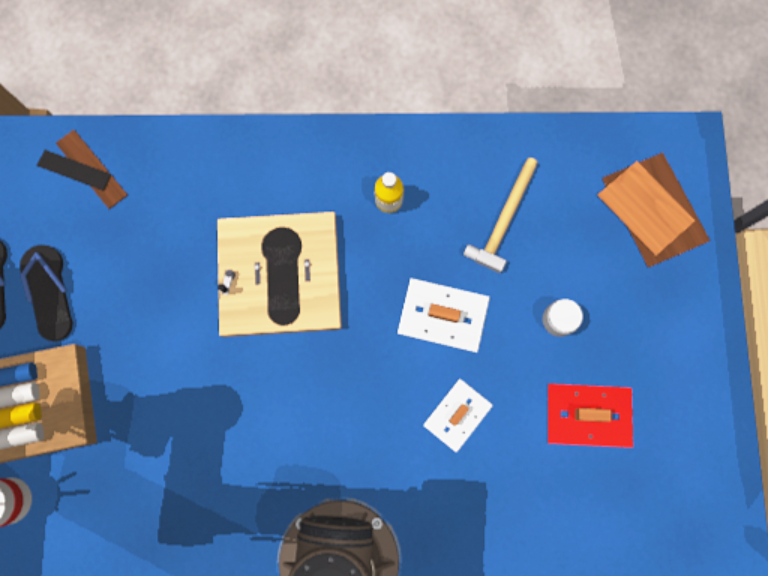

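View pics/sc0.png

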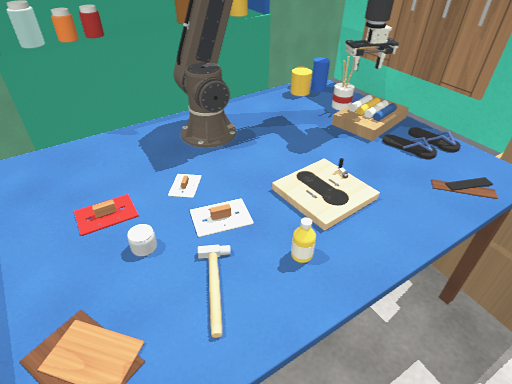

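The top view (768x576) shows three template-like plates: a large white one at (443,314), a small white one at (458,415) and a red one at (590,415). I choose the large white one. The jig is at (280,273) with its keeper at (228,282), the glue at (389,192), the mallet at (505,220) and the tin at (565,317).

```bash
python3 - <<'E'
from h import *
s=load('top0');im=cv2.imread('pics/top0.png')
c=im[136:240,140:335];cv2.imwrite('pics/crop0.png',cv2.resize(c,None,fx=4,fy=4,interpolation=cv2.INTER_CUBIC))
def rect(mask,z,seed,n):
    k,l,st,_=cv2.connectedComponentsWithStats(mask.astype(np.uint8))
    m=(l==l[seed[1],seed[0]]).astype(np.uint8)
    m=cv2.morphologyEx(m,cv2.MORPH_CLOSE,np.ones((5,5)))
    cs,_=cv2.findContours(m,cv2.RETR_EXTERNAL,cv2.CHAIN_APPROX_NONE)
    p=max(cs,key=cv2.contourArea)[:,0].astype(float)
    w=np.array([px(s,u,v,z)[:2] for u,v in p])
    r=cv2.minAreaRect((w*1000).astype(np.float32));print(n,r);print(cv2.boxPoints(r))
hsv=cv2.cvtColor(im,cv2.COLOR_BGR2HSV)
rect((hsv[...,1]<60)&(hsv[...,2]>150),.006,(275,215),'tmpl')
rect((hsv[...,0]<35)&(hsv[...,1]>40)&(hsv[...,2]>120),.03,(160,200),'jig')
print(px(s,295,209),px(s,150,210),px(s,260,125))
E
```

```text
tmpl ((491.10223388671875, -217.1802978515625), (172.3394775390625, 122.87454223632812), 76.03230285644531)
[[ 410.68234  -285.97278 ]
 [ 529.9237   -315.6316  ]
 [ 571.5221   -148.38782 ]
 [ 452.28076  -118.729004]]
jig ((578.47119140625, 128.0291290283203), (251.37318420410156, 250.7112579345703), 3.2993252277374268)
[[445.77844   245.94342  ]
 [460.2074     -4.3522696]
 [711.16394    10.114838 ]
 [696.735     260.41052  ]]
[ 0.24889458 -0.09629491  1.43892104] [0.48834584 0.2338705  0.03096385] [ 0.73378358 -0.1073725   0.1092302 ]
```

View pics/crop0.png

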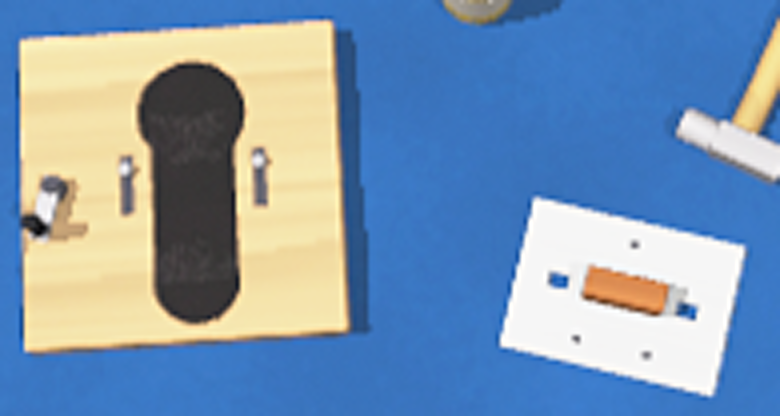

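The crop confirms the choice: the large white plate has an orange handle at crop (627,290) and holes at (558,280) and (686,311). The studs are at about (126,165) and (260,157), and the keeper pin is at (35,228).

```bash
cat >> h.py <<'E'
JO=np.array([.5791,.1180]);JY=3.3
def jig(x,y):
    a=np.radians(JY);return JO+[x*np.cos(a)-y*np.sin(a),x*np.sin(a)+y*np.cos(a)]
def tojig(p):
    a=np.radians(JY);d=np.array(p[:2])-JO;return [d[0]*np.cos(a)+d[1]*np.sin(a),-d[0]*np.sin(a)+d[1]*np.cos(a)]
def go(x,y,z,yaw):
    o=status.get_obs();y0=o['orientation'][2];a=np.radians(y0)
    d=np.array([x,y,z])-o['tool_pos']
    print('rows to',np.round([x,y,z,yaw],4),':',np.round([d[0]*np.cos(a)+d[1]*np.sin(a),d[0]*np.sin(a)-d[1]*np.cos(a),-d[2]],4),'turn',round(-((yaw-y0+180)%360-180),2))
E
python3 - <<'E'
from h import *
s=load('top0')
c=lambda u,v:(140+u/4-.375,136+v/4-.375)
np.set_printoptions(precision=4,suppress=True)
print('handle',px(s,*c(627,288),.042),'holes',px(s,*c(558,280),.006),px(s,*c(686,311),.006))
for q in [(126,165),(260,157)]: p=px(s,*c(*q),.039);print('stud',p,tojig(p))
p=px(s,*c(35,222),.0805);print('pin',p,tojig(p))
p=px(s,*c(56,188),.0465);print('pivot?',p,tojig(p))
go(.4915,-.2172,.25,-103.97);go(.4915,-.2172,.035,-103.97)
E
```

```text
handle [ 0.4908 -0.2174  0.042 ] holes [ 0.5038 -0.1664  0.006 ] [ 0.4784 -0.2664  0.006 ]
stud [0.5912 0.1703 0.039 ] [np.float64(0.015053777304865653), np.float64(0.05150174005470058)]
stud [0.5969 0.066  0.039 ] [np.float64(0.014749004438402524), np.float64(-0.05291618087086174)]
pin [0.5374 0.2294 0.0805] [np.float64(-0.03517261494157296), np.float64(0.11360350596868453)]
pivot? [0.5714 0.2224 0.0465] [np.float64(-0.0016622297892431937), np.float64(0.10465810984011306)]
rows to [   0.4915   -0.2172    0.25   -103.97  ] : [0.537  0.6951 0.0007] turn 82.32
rows to [   0.4915   -0.2172    0.035  -103.97  ] : [0.537  0.6951 0.2157] turn 82.32
```

```bash
python3 -m pendant '[[0.033,0.043,0,5.1,0.088],[0.067,0.087,0,10.3,0.088],[0.1,0.13,0,15.4,0.088],[0.134,0.174,0,20.6,0.088],[0.168,0.217,0,25.7,0.088],[0.201,0.26,0,30.9,0.088],[0.235,0.304,0,36,0.088],[0.268,0.347,0,41.2,0.088]]'; python3 -c "
from h import *
go(.4911,-.2172,.15,-103.97)"
```

```text
clock: 1.1
tool_pos: [0.37, 0.2041, 0.2515]
orientation: [-180.0, 0.0, -63.0]
force: [2.4, -0.2, -0.0]
opening: 0.0877
gripper_force: 0.0
rows to [   0.4911   -0.2172    0.15   -103.97  ] : [0.4303 0.0835 0.1015] turn 40.98
```

```bash
python3 -m pendant '[[0.054,0.01,0.013,5.1,0.088],[0.108,0.021,0.025,10.2,0.088],[0.161,0.031,0.038,15.4,0.088],[0.215,0.042,0.051,20.5,0.088],[0.269,0.052,0.063,25.6,0.088],[0.323,0.063,0.076,30.7,0.088],[0.377,0.073,0.089,35.9,0.088],[0.43,0.0835,0.1015,41,0.088]]'; python3 -c "
from h import *
go(.4911,-.2172,.035,-103.97)"
```

```text
clock: 2.1
tool_pos: [0.4922, -0.2167, 0.1494]
orientation: [180.0, -0.0, -104.0]
force: [1.5, 0.9, 1.0]
opening: 0.0875
gripper_force: 0.0
rows to [ 4.9110e-01 -2.1720e-01  3.5000e-02 -1.0397e+02] : [0.0008 0.001  0.1144] turn -0.05
```

```bash
python3 -m pendant '[[0.001,0.001,0.04,0,0.088],[0.001,0.001,0.08,0,0.088],[0.001,0.001,0.105,0,0.088],[0.001,0.001,0.114,0,0.088],[0.001,0.001,0.114,0,0.0],[0.001,0.001,0.114,0,0.0],[0.001,0.001,0.114,0,0.0],[0.001,0.001,0.114,0,0.0]]'
```

```text
clock: 3.1
tool_pos: [0.4912, -0.2155, 0.0368]
orientation: [-179.9, 0.0, -103.8]
force: [0.8, -0.1, -0.2]
opening: 0.0534
gripper_force: 0.0
```

```bash
python3 -m pendant '[[0,0,0,0,0.0],[0,0,0,0,0.0],[0,0,0,0,0.0],[0,0,0,0,0.0],[0,0,0,0,0.0],[0,0,0,0,0.0]]'; python3 -m pendant '[[0,0,0,0,0.0],[0,0,-0.01,0,0.0],[0,0,-0.03,0,0],[0,0,-0.07,0,0],[0,0,-0.11,0,0],[0,0,-0.11,0,0],[0,0,-0.11,0,0]]'
python3 -c "
from h import *
snap('scene','sc1')
a=jig(-.025,0);print(a);go(*a,.145,-86.7)"
```

```text
clock: 3.85
tool_pos: [0.4906, -0.2154, 0.036]
orientation: [180.0, -0.0, -103.9]
force: [-2.2, 1.1, 2.4]
opening: 0.0238
gripper_force: 30.0
clock: 4.72
tool_pos: [0.4902, -0.2152, 0.1456]
orientation: [180.0, 0.0, -103.9]
force: [-0.3, 0.0, -4.4]
opening: 0.0235
gripper_force: 30.0
[0.55414145 0.1165609 ]
rows to [  0.5541   0.1166   0.145  -86.7   ] : [-0.3375  0.0171 -0.    ] turn -17.17
```

View pics/sc1.png

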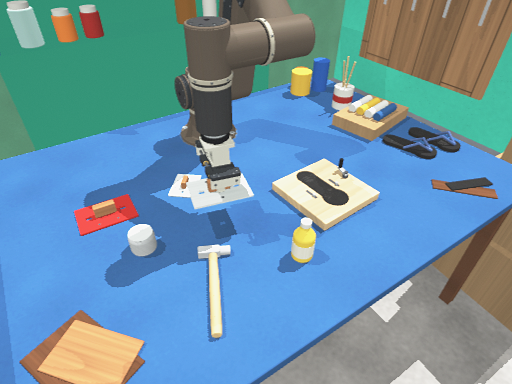

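The template is lifted, hanging level at (222,190), and weighs about 4.4 N. Next I carry it over the jig.

```bash
python3 -m pendant '[[-0.045,0.002,0,-2.3,0],[-0.09,0.004,0,-4.6,0],[-0.14,0.007,0,-7,0],[-0.19,0.009,0,-9.5,0],[-0.24,0.012,0,-12,0],[-0.29,0.0145,0,-14.6,0],[-0.325,0.0165,0,-16.5,0],[-0.339,0.017,0,-17.2,0]]'
python3 -m pendant '[[0,0,0,0,0],[0,0,0,0,0],[0,0,0,0,0]]'
python3 -c "
from h import *
s=snap('top','top1');im=s['frame'][120:240,130:260,::-1];cv2.imwrite('pics/c1.png',cv2.resize(im,None,fx=5,fy=5,interpolation=cv2.INTER_CUBIC))
o=status.get_obs();print(o['tool_pos'],o['orientation'],o['force'],tojig(o['tool_pos']))
go(*jig(-.025,.0015),.082,-86.7)"
```

```text
clock: 5.78
tool_pos: [0.555, 0.1193, 0.1443]
orientation: [179.9, -0.1, -86.5]
force: [-0.8, -1.2, -3.6]
opening: 0.0236
gripper_force: 30.0
clock: 6.15
tool_pos: [0.5552, 0.1167, 0.1459]
orientation: [180.0, -0.0, -86.7]
force: [-0.6, -0.2, -4.0]
opening: 0.0241
gripper_force: 30.0
[0.55529713 0.11678327 0.14605777] [ 1.79989367e+02 -3.72538766e-03 -8.67236562e+01] [ 0.12934265 -0.39994432 -3.10976542] [np.float64(-0.023833444901692733), np.float64(0.0001554737151380171)]
rows to [ 5.541e-01  1.181e-01  8.200e-02 -8.670e+01] : [-0.0013  0.0012  0.0641] turn -0.02
```

View pics/c1.png

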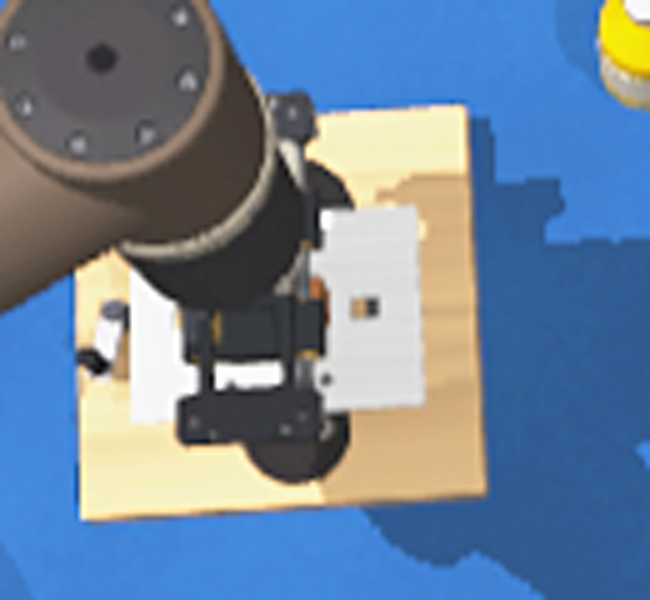

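The crop shows the template over the jig: right edge (415,208)–(425,405), left edge about (132,330), visible hole at (365,307). I'll check its lateral offset from these.

```bash
python3 - <<'E'
from h import *
s=load('top1');c=lambda u,v:(130+u/5-.4,120+v/5-.4)
for n,q in dict(r0=(415,208),r1=(425,405),l=(132,330),hole=(365,307)).items(): print(n,np.round(tojig(px(s,*c(*q),.115)),4))
E
python3 -m pendant '[[0,0.001,0.02,0,0],[-0.001,0.0012,0.04,0,0],[-0.0013,0.0012,0.055,0,0],[-0.0013,0.0012,0.064,0,0],[-0.0013,0.0012,0.064,0,0],[-0.0013,0.0012,0.064,0,0]]'
```

```text
r0 [ 0.0356 -0.086 ]
r1 [-0.0837 -0.0864]
l [-0.0278  0.0831]
hole [-0.0228 -0.0539]
clock: 6.95
tool_pos: [0.5547, 0.1191, 0.0826]
orientation: [-179.9, 0.0, -86.6]
force: [0.2, 0.7, -3.6]
opening: 0.024
gripper_force: 30.0
```

```bash
python3 -m pendant '[[0.0005,0,0.003,0,0],[0.001,0,0.006,0,0],[0.001,0,0.006,0,0]]';python3 -m pendant '[[0,0,0.0008,0,0],[0,0,0.0008,0,0]]';python3 -m pendant '[[0,0,0.0008,0,0],[0,0,0.0008,0,0]]'
```

```text
clock: 7.32
tool_pos: [0.5541, 0.1179, 0.0759]
orientation: [180.0, -0.0, -86.7]
force: [-0.8, 0.5, -4.6]
opening: 0.024
gripper_force: 30.0
clock: 7.58
tool_pos: [0.5543, 0.118, 0.0753]
orientation: [-180.0, -0.0, -86.6]
force: [0.4, -0.6, -4.3]
opening: 0.024
gripper_force: 30.0
clock: 7.82
tool_pos: [0.5543, 0.118, 0.075]
orientation: [-180.0, 0.0, -86.6]
force: [-3.5, -0.5, 3.0]
opening: 0.0236
gripper_force: 30.0
```

```bash
python3 -m pendant '[[0,0,0,0,0],[0,0,0,0,0],[0,-0.003,0,0,0],[0,-0.006,0,0,0],[0,-0.009,0,0,0],[0,-0.012,0,0,0]]';python3 -m pendant '[[0,-0.003,0,0,0],[0,-0.006,0,0,0],[0,-0.009,0,0,0],[0,-0.012,0,0,0],[0,-0.015,0,0,0],[0,-0.018,0,0,0]]'; python3 -c "
from h import *
o=status.get_obs();print(tojig(o['tool_pos']))"
```

```text
clock: 8.57
tool_pos: [0.5652, 0.1183, 0.0749]
orientation: [179.9, -0.0, -86.6]
force: [-8.4, 0.6, 11.1]
opening: 0.0239
gripper_force: 30.0
clock: 9.32
tool_pos: [0.583, 0.1192, 0.0749]
orientation: [179.9, -0.0, -86.6]
force: [-7.6, -0.6, 10.3]
opening: 0.0238
gripper_force: 30.0
[np.float64(0.003972547479154336), np.float64(0.0009863230256990365)]
```

```bash
python3 -m pendant '[[0,-0.001,-0.0002,0,0],[0,-0.002,-0.0003,0,0],[0,-0.003,-0.0003,0,0],[0,-0.004,-0.0003,0,0],[0,-0.005,-0.0003,0,0],[0,-0.006,-0.0003,0,0]]'; for i in 1 2 3; do python3 -m pendant '[[0,-0.0005,0,0,0],[0,-0.001,0,0,0],[0,-0.0015,0,0,0]]' | grep -E 'tool_pos|force: \['; done
```

```text
clock: 10.07
tool_pos: [0.5903, 0.1202, 0.0743]
orientation: [-180.0, 0.0, -86.7]
force: [0.8, -0.3, -3.7]
opening: 0.0239
gripper_force: 30.0
tool_pos: [0.5917, 0.1202, 0.0746]
force: [0.3, 0.0, -3.3]
tool_pos: [0.593, 0.1202, 0.0747]
force: [-1.4, 0.1, -3.6]
tool_pos: [0.5946, 0.1203, 0.0749]
force: [-2.6, -0.3, -1.0]
```

The force dropped to the bare weight at x≈0.590–0.593 and then rose again at the far rim. So I go back to the middle of that window and lower.

```bash
python3 -m pendant '[[0,0.0015,0,0,0],[0,0.0027,0,0,0],[0,0.0027,0.0008,0,0],[0,0.0027,0.0016,0,0],[0,0.0027,0.0016,0,0]]'; python3 -m pendant '[[0,0,0.001,0,0],[0,0,0.002,0,0],[0,0,0.002,0,0]]'
```

```text
clock: 11.82
tool_pos: [0.5919, 0.1201, 0.073]
orientation: [180.0, -0.0, -86.6]
force: [0.3, 0.0, -3.7]
opening: 0.0241
gripper_force: 30.0
clock: 12.2
tool_pos: [0.5919, 0.1201, 0.071]
orientation: [180.0, -0.0, -86.6]
force: [0.1, -0.3, -3.4]
opening: 0.0237
gripper_force: 30.0
```

```bash
python3 -m pendant '[[0,0,0.0013,0,0],[0,0,0.0026,0,0],[0,0,0.004,0,0],[0,0,0.004,0,0]]'; python3 -m pendant '[[0,0,0.0007,0,0],[0,0,0.0007,0,0]]';python3 -m pendant '[[0,0,0.0006,0,0],[0,0,0.0006,0,0]]'
```

```text
clock: 12.7
tool_pos: [0.5919, 0.1202, 0.067]
orientation: [180.0, -0.0, -86.6]
force: [0.7, -0.2, -4.0]
opening: 0.0237
gripper_force: 30.0
clock: 12.95
tool_pos: [0.592, 0.1202, 0.0664]
orientation: [180.0, -0.0, -86.6]
force: [-0.1, -0.3, -3.4]
opening: 0.0239
gripper_force: 30.0
clock: 13.2
tool_pos: [0.592, 0.1202, 0.0661]
orientation: [-180.0, 0.0, -86.6]
force: [-0.7, 0.0, -1.5]
opening: 0.0237
gripper_force: 30.0
```

```bash
python3 -m pendant '[[0,0,0.0002,0,0],[0,0,0.0002,0,0],[0,0,0.0002,0,0.05],[0,0,0.0002,0,0.05],[0,0,0.0002,0,0.05],[0,0,0.0002,0,0.05]]'; python3 -m pendant '[[0,0,0,0,0.05],[0,0,-0.03,0,0.05],[0,0,-0.07,0,0.03],[0,0,-0.12,0,0.0],[0,0.06,-0.12,0,0],[0,0.12,-0.12,0,0],[0,0.15,-0.12,0,0]]'
python3 - <<'E'
from h import *
s=snap('top','top2');im=s['frame'][120:240,130:260,::-1];cv2.imwrite('pics/c2.png',cv2.resize(im,None,fx=5,fy=5,interpolation=cv2.INTER_CUBIC))
E
```

```text
clock: 13.95
tool_pos: [0.592, 0.1202, 0.0656]
orientation: [-180.0, -0.0, -86.6]
force: [-0.9, 0.7, -0.9]
opening: 0.0492
gripper_force: 0.0
clock: 14.82
tool_pos: [0.4397, 0.1107, 0.1858]
orientation: [180.0, 0.0, -86.6]
force: [1.2, 0.5, 0.8]
opening: 0.0054
gripper_force: 0.0
```

View pics/c2.png

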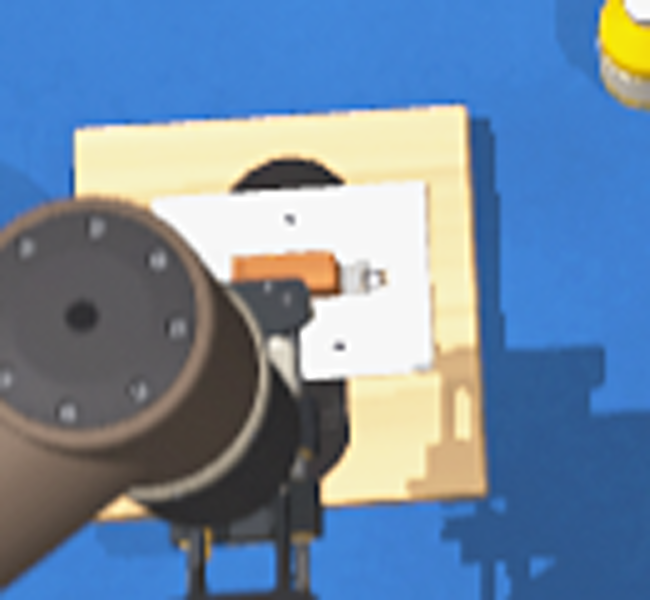

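The plate is seated, with a stud showing in its hole at (378,277). Next is the keeper: I'll cage the pin loosely between the fingers and lead it round the arc.

```bash
python3 - <<'E'
from h import *
s=load('top2');c=lambda u,v:(130+u/5-.4,120+v/5-.4)
for q in [(350,210),(400,230),(400,340),(240,210)]: print('plate z',px(s,*c(*q))[2])
s1=load('top1')
p=px(s1,*c(94,361),.0805);print('pin',p,tojig(p))
a=snap('scene','sc2');u,v=proj(a,[*jig(-.0352,.1136),.0805]);print(u,v)
im=a['frame'][130:210,290:390,::-1];cv2.imwrite('pics/c3.png',cv2.resize(im,None,fx=6,fy=6,interpolation=cv2.INTER_CUBIC))
for th in [-.16,-.4]: print(th,proj(a,[*jig(-.036*np.cos(th),.108-.036*np.sin(th)),.0805]))
go(*jig(-.0352,.1136),.14,-150);go(*jig(-.0352,.1136),.077,-150)
E
```

```text
plate z 0.03497369359727738
plate z 0.03811450987280201
plate z 0.0372069778836499
plate z 0.04098484985617085
pin [0.53537333 0.22923265 0.0805    ] [np.float64(-0.037251159692836155), np.float64(0.11356529322328962)]
340.0734501958818 159.083131654522
-0.16 (np.float64(340.0255103125833), np.float64(159.02525709087396))
-0.4 (np.float64(342.21177577385276), np.float64(158.53523601477377))
rows to [ 5.374e-01  2.294e-01  1.400e-01 -1.500e+02] : [-0.1126 -0.1047  0.0462] turn 63.4
rows to [ 5.374e-01  2.294e-01  7.700e-02 -1.500e+02] : [-0.1126 -0.1047  0.1092] turn 63.4
```

View pics/c3.png

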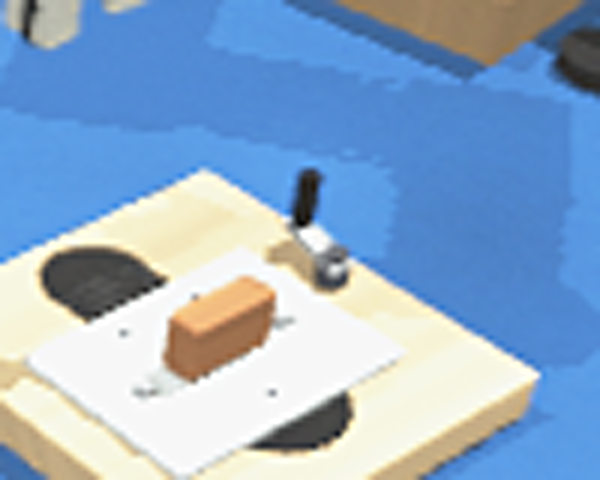

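The scene crop shows the plate flat over the studs. The pin top at (310,174) is full-image (341.5,159), which matches my estimate at θ≈-0.2.

```bash
python3 -m pendant '[[-0.02,-0.02,-0.01,7,0.042],[-0.05,-0.045,0,16,0.042],[-0.08,-0.075,0.02,26,0.042],[-0.105,-0.095,0.035,36,0.042],[-0.1138,-0.105,0.04,46,0.042],[-0.1138,-0.105,0.04,56,0.042],[-0.1138,-0.105,0.04,63.4,0.042],[-0.1138,-0.105,0.04,63.4,0.042]]'
python3 -c "
from h import *
o=status.get_obs();print(tojig(o['tool_pos']))
go(*jig(-.0355,.1148),.077,-150)"
```

```text
clock: 15.92
tool_pos: [0.5409, 0.2312, 0.1453]
orientation: [-180.0, -0.0, -150.0]
force: [0.0, -1.2, 0.3]
opening: 0.0424
gripper_force: 0.0
[np.float64(-0.031587412798324443), np.float64(0.11525681923408017)]
rows to [ 5.371e-01  2.306e-01  7.700e-02 -1.500e+02] : [0.0037 0.0014 0.0683] turn 0.0
```

```bash
python3 -m pendant '[[0.0035,0.0014,0,0,0.042],[0.0035,0.0014,0.025,0,0.042],[0.0035,0.0014,0.05,0,0.042],[0.0035,0.0014,0.068,0,0.042],[0.0035,0.0014,0.068,0,0.022],[0.0035,0.0014,0.068,0,0.022],[0.0035,0.0014,0.068,0,0.022]]'
python3 - <<'E'
from h import *
o=status.get_obs();p=o['tool_pos'];print(p,tojig(p),o['force'])
for th in np.linspace(-.2,1.62,9): go(*jig(-.036*np.cos(th),.108-.036*np.sin(th)),.077,-150+22*(th+.2))
E
```

```text
clock: 16.8
tool_pos: [0.5372, 0.231, 0.0787]
orientation: [180.0, 0.1, -150.0]
force: [0.0, -0.4, 1.4]
opening: 0.0232
gripper_force: 0.0
[0.53715676 0.23103015 0.07870662] [np.float64(-0.03536721868532166), np.float64(0.11525714590407365)] [ 0.02809597 -0.4458207   1.42839342]
rows to [ 5.372e-01  2.309e-01  7.700e-02 -1.500e+02] : [-0.     -0.0001  0.0017] turn -0.01
rows to [ 5.37000e-01  2.22800e-01  7.70000e-02 -1.44995e+02] : [ 0.0043 -0.0071  0.0017] turn -5.02
rows to [ 5.3860e-01  2.1470e-01  7.7000e-02 -1.3999e+02] : [ 0.0069 -0.0148  0.0017] turn -10.02
rows to [ 5.42000e-01  2.07300e-01  7.70000e-02 -1.34985e+02] : [ 0.0077 -0.023   0.0017] turn -15.03
rows to [ 5.4700e-01  2.0080e-01  7.7000e-02 -1.2998e+02] : [ 0.0066 -0.0311  0.0017] turn -20.03
rows to [ 5.53300e-01  1.95600e-01  7.70000e-02 -1.24975e+02] : [ 0.0037 -0.0387  0.0017] turn -25.04
rows to [ 5.6060e-01  1.9200e-01  7.7000e-02 -1.1997e+02] : [-0.0008 -0.0455  0.0017] turn -30.04
rows to [ 5.68500e-01  1.90100e-01  7.70000e-02 -1.14965e+02] : [-0.0067 -0.0512  0.0017] turn -35.05
rows to [ 5.7670e-01  1.9000e-01  7.7000e-02 -1.0996e+02] : [-0.0138 -0.0553  0.0017] turn -40.05
```

```bash
python3 -m pendant '[[0.0043,-0.0071,0.001,-5,0.02],[0.0069,-0.0148,0.001,-10,0.02],[0.0077,-0.023,0.001,-15,0.02],[0.0066,-0.0311,0.001,-20,0.02],[0.0037,-0.0387,0.001,-25,0.02],[-0.0008,-0.0455,0.001,-30,0.02],[-0.0067,-0.0512,0.001,-35,0.02],[-0.0138,-0.0553,0.001,-40,0.02]]'
python3 -m pendant '[[0,0,0,0,0.02],[0,0,0,0,0.02],[0,0,0,0,0.032],[0,0,0,0,0.032],[0,0,0,0,0.032],[0,0,-0.03,0,0.032],[0,0,-0.07,0,0.032],[0,0,-0.11,0,0.032]]'
python3 -m pendant '[[0,0,-0.02,0,0.032],[0.03,0.05,-0.03,0,0.032],[0.06,0.1,-0.03,0,0.032],[0.08,0.14,-0.03,0,0.032],[0.08,0.14,-0.03,0,0.032]]'
python3 - <<'E'
from h import *
a=snap('scene','sc3')
im=a['frame'][130:230,265:390,::-1];cv2.imwrite('pics/c4.png',cv2.resize(im,None,fx=6,fy=6,interpolation=cv2.INTER_CUBIC))
for th in [1.25,1.57]: u,v=proj(a,[*jig(-.036*np.cos(th),.108-.036*np.sin(th)),.0805]);print(th,(u-265)*6,(v-130)*6)
E
```

```text
clock: 17.8
tool_pos: [0.5759, 0.1892, 0.0772]
orientation: [180.0, -0.0, -109.9]
force: [-2.1, -0.8, 0.8]
opening: 0.0199
gripper_force: 0.9
clock: 18.8
tool_pos: [0.576, 0.1895, 0.1877]
orientation: [180.0, -0.0, -110.1]
force: [0.2, -0.3, -0.2]
opening: 0.0319
gripper_force: 0.0
clock: 19.42
tool_pos: [0.4149, 0.1617, 0.2173]
orientation: [-180.0, 0.1, -110.0]
force: [0.3, 0.2, 0.4]
opening: 0.0319
gripper_force: 0.0
1.25 433.6491972402405 217.6855822945447
1.57 446.78862794130373 228.34202884827278
```

View pics/c4.png

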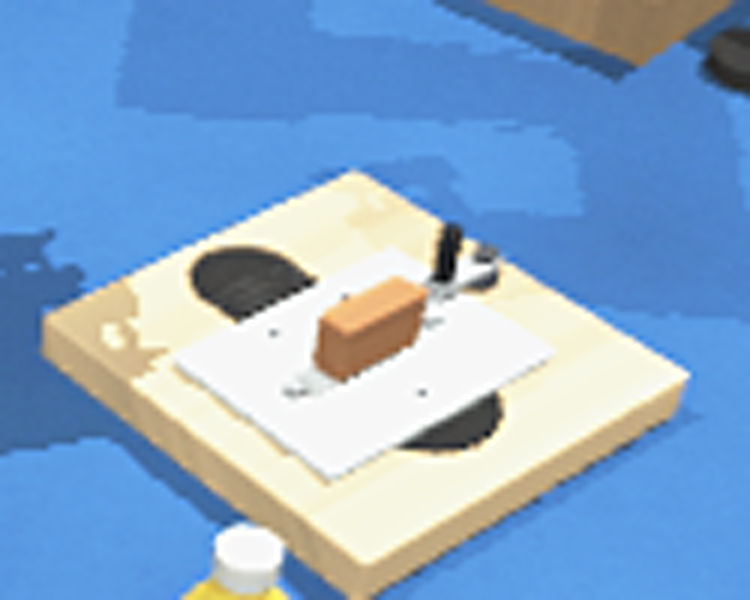

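The pin top at (451,228) matches θ≈1.57, so the keeper points in over the template's end. The plate is flat and the arm is clear.

```bash
python3 -c "
from plant import job;print(job.close_job())"
```

```text
the job is handed in; nothing more can be done
None
```

I handed the job in at about 19.5 s. In the last pictures the template lay flat on the deck over both studs and the keeper was turned to about 1.57 rad over its end. The gripper was clear of everything, and the estimated template-on-jig force in the readings peaked near 15 N. The hand-in returned no verdict.

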